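Put the short remote on its cradle in the slide-cover box

ROBOT

A 6-joint arm with a two-finger parallel gripper is mounted at the origin on the work surface. World frame = base frame: x ahead of the robot, y to its left, z up, the work surface at z = 0. Lengths are in m, angles in rad, forces in N, time in s.
With the tool pointing down it reaches from about 0.25 to 0.725 m from the base axis. Payload 4 kg.
Tool frame: the origin (TCP) lies midway between the tips of the shut fingers; the grasp point (between the pads) lies 19 mm behind it; z points along the fingers, y is the line along which they close (so a half turn about z gives the same grasp; the last joint's range is limited). The gripper opens to 85 mm and grips with 20 to 120 N. Pads are 22 mm wide; open, the fingers measure 114 mm over their backs; the gripper's body (76 mm by 85 mm) begins 54 mm behind the grasp point. The pads swing forward as they close: fully open they stand 13 mm farther back than shut.
Start: joints at [-1.303, 0.241, 0.005, 1.335, 0, 1.571], TCP at [0.132, -0.482, 0.231] pointing down, gripper open.
Joint ranges: [-2.72, 2.72], [-1.05, 1.87], [-1.09, 1.28], [-1.99, 2.15], [-1.42, 1.44], [-3.14, 3.14]. Speed limits (rad/s): [2.79, 2.79, 3.14, 3.14, 3.14, 3.14].

INTERFACE

Orientations are given as a unit quaternion [x, y, z, w].
In Python, from workcell import bot gives the robot as it stands.
- The arm moves only by the tool play_rows, never from a script. Its argument "moves" is a list of rows, each a list of 3 entries, a list of its own where there are three numbers: the opening, from -1 (shut) to 1 (fully open), then the shift along the tool's x, y, z in cm, then the turn, a rotation vector about the tool's x, y, z in rad. A call has 1 to 12 rows; each row shifts and turns the commanded pose from where the row before left it, along the tool's axes as they then stand; what a row does not reach is not made up. A row lasts 1/12 s, in which the tool goes at most 41.7 mm and 7.16 degrees, less where a joint would pass 70% of its speed; a pose out of reach is approached as far as the arm can. A call is refused whole if a number of a shift passes 4.17 or a number of a turn 0.125, either way. A call with a gripper value outside its range is refused whole. The fingers move at their own pace and stop on an object; the grip force is fixed at half the most. Time passes only in rows, so rows that do not move let the fingers close. It gives the time, the measured TCP pose, the force and the opening at its end, in the units of the state.
- bot.get_obs(): the state, without advancing time (a new reading comes with each control period).
- bot.camera(name): name is "scene" or "top" or "wrist"; returns (picture, depth): 420x560x3 uint8, red, green, blue; 420x560 float32, m along the optical axis (not along the pixel's ray), 0 where there is no reading.
- bot.camera_info(name): a dict with "K" (3x3 intrinsics, pixels), "world_from_camera" (4x4, takes a point from camera to world coordinates); the wrist camera has in their place "T_tool_cam" (4x4, takes a point from camera to tool coordinates, whose origin is the TCP and whose axes are the flange's). Camera axes: x right, y up, looking along -z (the intrinsics and any distortion apply to the point x, -y, -z); pixel columns grow to the right and rows downward; lengths in m; the calibration is good to about 2 mm. A picture is of the moment at which its call begins: read the wrist's pose just before it. camera_info takes no time and is no camera call.
- bot.job_done(): hands the job in, once; it reports no verdict.
The state is a dict: "clock": time; "joint_pos": joint angles; "joint_vel": joint speeds; "tau": joint torques, N m; "eef_pos": TCP position; "tool_rot": TCP orientation; "ft_force": force on the tool from outside, world axes, zero at the start; "ft_torque": the same for the moment, N m; "grip_width": finger opening in m.
Only numpy, scipy, OpenCV 4.12 (cv2) and the standard library are available. Lean on these libraries where they do the work, as an engineer would, in place of code of your own. Each camera call takes 0.05 s, during which the arm holds its last target. There are 200 camera calls.

TASK

Slide the cover of the sky-blue box right back, lay the short black remote face up and lengthwise on the narrow sloping cradle inside, centred on it and lowered onto it rather than dropped, and let go; then slide the cover fully shut. The remote may point either way; leave the long remote, the spoon rest, the controllers, the planter and the game cases where they are.

Things in the scene. Friction and masses are not known exactly. Their poses are not given: they have to be found in the camera images.
- case: Sky-blue plastic box, fixed, 150 (x) x 220 (y) x 84 mm high, walls and floor 4 mm; origin at the centre of its underside, z up. The cover slides along the box's y. Mouth 132 mm wide in x; with the cover right back it is clear from the box's y = -106 to +54 mm, and the cover overhangs the +y end by up to 158 mm, 74 to 79 mm above the shelf.
- cover (a joint): Flat sliding cover of the box, plate 140 x 214 x 5 mm, its top 79 mm above the shelf: 0 = fully shut, 0.16 m = right back; grows as the cover moves along the box's +y. Starts shut or up to 30 mm ajar. Stays where it is left; about 2 N of friction.
- cover_grip (a point): Centre of the top face of the upright rib on the cover by which it is pulled (moves with the cover). The rib is 64 mm long along the box's x, 12 mm thick along the box's y and stands 26 mm above the cover plate, its top 105 mm above the shelf; pinch it from above across the 12 mm.
- cradle: Grey fixed cradle inside the box: raised strip 26 mm wide (x), 116 mm long (y), flat-topped, 58 mm free on both sides. Origin: centre of its top face, 34 mm above the shelf at the box's x 0, y -30 mm; z = normal of that face, y = up the slope of 0.17 rad, towards the box's +y. At the low end a stop rises 8 mm, its face 58 mm from the origin. The remote overhangs it 5 mm on each side.
- remote: The short black remote, loose, about 90 g, a rounded bar 110 (x) x 36 (y) x 20 mm (z); origin at the centre of its underside, x along its length, z up through the button face. Lies face up on the shelf; a thumb disc lies towards +x.
- long_remote: Long black television remote, loose bystander, 190 (x) x 48 x 20 mm, origin at the centre of its underside; lies beside the short one.
- spoon_rest: Stainless steel spoon-shaped remote rest, loose bystander, about 193 mm long (x), bowl 80 mm across and 14 mm high; origin on the underside at its middle.
- pad_a: Grey game controller, loose bystander, about 100 x 150 x 55 mm, origin under its middle; lies to the left of the box; the cover, when retracted, may pass over it.
- pad_b: Matching grey game controller, loose bystander, same size; lies nearer the robot to the left, at times under the path of the retracting cover, which passes over it.
- planter: Small white ceramic planter with a succulent, loose bystander, 84 mm across, about 115 mm high with the plant, origin at the centre of its underside.
- game_a: Lower of two stacked glossy game cases, loose bystander, 135 x 190 x 15 mm, origin at the centre of its underside.
- game_b: Upper of the two stacked game cases, same size, loose bystander, lying on the lower one.

How it is judged:
By the outcome, as a careful person would: the job done as asked, in the order asked, and still so for the second after the job is handed in, with the robot touching nothing.
It also fails if it takes over 67 s, if anything falls off the work surface, if the arm or the gripper's body presses on something with over 40 N, if the wrist force passes 120 N, or if a joint passes its speed limit or range.

## Working session

There is one attempt and no reset: what is moved stays moved. The work goes in short steps, Python scripts to look and compute and a tool call to move; the robot and the scene stay as the last step left them, time stands still between calls to the robot, and variables do not carry over. Pictures are saved under pics/ and viewed, on a budget of 10 in all, crops included, one or two more only if the job needs it, and the job is handed in when it is done.

Besides the shell and the picture viewer there is one more tool, called after ">>>" in YAML: its name, and indented under it one key for each argument. play_rows: Moves the arm, as the interface text tells. Its arguments: {"type":"object","properties":{"moves":{"type":"array"}},"required":["moves"]}

```bash
mkdir -p pics; ls
python3 - <<'E'
from workcell import bot
import cv2,numpy as np
print(bot.get_obs())
for n in("top","scene"):
    im,d=bot.camera(n); i=bot.camera_info(n); np.savez(f"{n}.npz",im=im,d=d,K=i["K"],T=i["world_from_camera"]); print({k:(np.round(v,4).tolist() if k!='x' else 0) if not isinstance(v,str) else v for k,v in i.items()})
    cv2.imwrite(f"pics/{n}.png",im[:,:,::-1])
print(bot.camera_info("wrist"))
E
```

```text
pics
{'clock': 0.0, 'joint_pos': array([-1.30300869e+00,  2.41408021e-01,  3.69934268e-03,  1.33519689e+00,
        3.43161263e-05,  1.57081447e+00]), 'joint_vel': array([ 0.00113213, -0.00043737,  0.00176189, -0.00082635, -0.00122522,
        0.00053516]), 'tau': array([ 5.23391839e-05, -3.72319651e+01,  2.52406669e+01,  1.69298064e-02,
        4.54525173e-05, -9.14939164e-07]), 'eef_pos': array([ 0.13213911, -0.48155619,  0.23040594]), 'tool_rot': array([ 9.91050269e-01,  1.33485028e-01, -1.23790396e-04, -1.04746875e-03]), 'ft_force': array([ 0.71666851, -0.8211368 ,  0.18331122]), 'ft_torque': array([-0.02779926, -0.01592781,  0.01025349]), 'grip_width': 0.08525784347037696}
{'K': [[384.3636, 0.0, 278.7284], [0.0, 384.3636, 208.8687], [0.0, 0.0, 1.0]], 'world_from_camera': [[0.0195, 0.9912, -0.1311, 0.4319], [-0.9997, 0.0179, -0.0137, 0.0107], [-0.0113, 0.1313, 0.9913, 0.9275], [0.0, 0.0, 0.0, 1.0]]}
{'K': [[541.5694, 0.0, 272.6337], [0.0, 541.5694, 211.2067], [0.0, 0.0, 1.0]], 'world_from_camera': [[0.8043, -0.3292, 0.4947, 1.3376], [0.5939, 0.4164, -0.6884, -1.0695], [0.0206, 0.8475, 0.5304, 0.9233], [0.0, 0.0, 0.0, 1.0]]}
{'K': array([[330.71074272,   0.        , 277.91821644],
       [  0.        , 330.71074272, 210.2696532 ],
       [  0.        ,   0.        ,   1.        ]]), 'T_tool_cam': array([[ 1.21131319e-03,  9.63592118e-01,  2.67373826e-01,
         6.72947836e-02],
       [ 9.99998968e-01, -1.37363273e-03,  4.20047558e-04,
         1.58389430e-03],
       [ 7.72027954e-04,  2.67373042e-01, -9.63592788e-01,
        -1.42231234e-01],
       [ 0.00000000e+00,  0.00000000e+00,  0.00000000e+00,
         1.00000000e+00]])}
```

View pics/top.png

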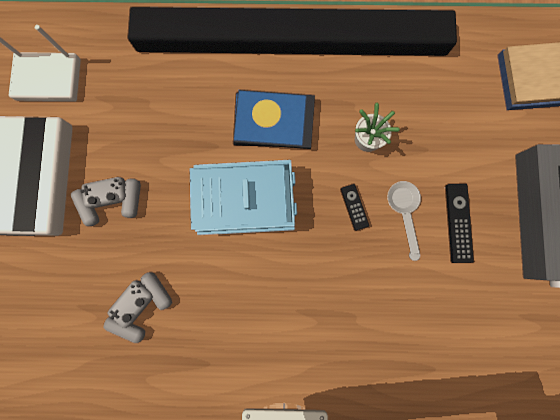

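View pics/scene.png

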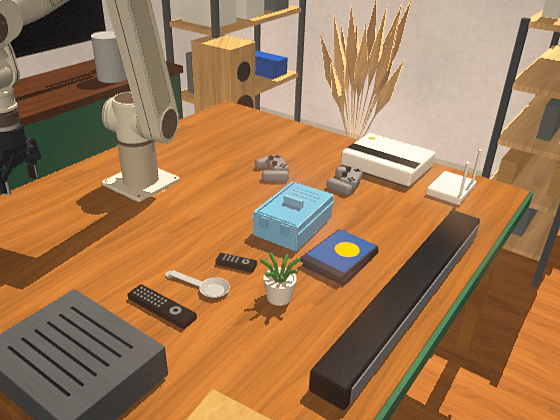

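The top view shows the box at (244,197), its rib at (249,194), and the short remote at (355,207) with its disc at the upper end (348,193). The spoon rest and long remote are to the right of it. Next I'll measure these.

```bash
cat > h.py <<'E'
import numpy as np,cv2
from scipy.spatial.transform import Rotation as R
def cloud(d,K,T):
    v,u=np.indices(d.shape); z=d
    p=np.stack([(u-K[0,2])/K[0,0]*z,-(v-K[1,2])/K[1,1]*z,-z],-1)
    return p@T[:3,:3].T+T[:3,3]
def ray(uv,K,T,h):
    uv=np.atleast_2d(uv); c=np.c_[(uv[:,0]-K[0,2])/K[0,0],-(uv[:,1]-K[1,2])/K[1,1],-np.ones(len(uv))]@T[:3,:3].T
    return T[:3,3]+c*((h-T[2,3])/c[:,2])[:,None]
def rect(P): # min area rect of world xy points (mm): centre,size,angle deg
    return cv2.minAreaRect((P[:,:2]*1000).astype(np.float32))
E
python3 - <<'E'
from h import *
f=np.load("top.npz"); im,d,K,T=f["im"],f["d"],f["K"],f["T"]
P=cloud(d,K,T)
v,u=np.indices(d.shape)
box=(u>185)&(u<303)&(v>155)&(v<240)
z=P[...,2]
print("table z",np.median(z[250:270,200:300]))
hsv=cv2.cvtColor(im,cv2.COLOR_RGB2HSV)
blue=box&(hsv[...,0]>90)&(hsv[...,0]<115)&(hsv[...,1]>60)
print(np.histogram(z[blue],bins=np.arange(0,.12,.006)))
for lo,hi in((.068,.09),(.07,.082),(.082,.088),(.097,.115)):
    m=blue&(z>lo)&(z<hi); print(lo,hi,m.sum(),rect(P[m]))
    if lo==.097: 
        uv=np.argwhere(m)[:,::-1]; print(uv.min(0),uv.max(0),rect(ray(uv,K,T,.105)))
m=((u>335)&(u<375)&(v>175)&(v<240)&(im.max(2)<70))
n,l,s,c=cv2.connectedComponentsWithStats(m.astype(np.uint8)); k=1+s[1:,4].argmax(); m=l==k
cnt=np.argwhere(m)[:,::-1]; print(s[k],rect(ray(cnt,K,T,.016)), np.median(z[m]))
def crop(a,x0,x1,y0,y1,s): return cv2.resize(a[y0:y1,x0:x1],None,fx=s,fy=s,interpolation=cv2.INTER_CUBIC)
c1=crop(im,180,310,150,245,6)[:,:,::-1]; cv2.imwrite("pics/crop1.png",c1)
E
```

```text
table z -0.0010535590741465595
(array([ 228,   15,    8,    4,    8,    7,    7,   12,    4,   74,  204,
         20, 2592, 2880,  152,    7,    8,   29,    0]), array([0.   , 0.006, 0.012, 0.018, 0.024, 0.03 , 0.036, 0.042, 0.048,
       0.054, 0.06 , 0.066, 0.072, 0.078, 0.084, 0.09 , 0.096, 0.102,
       0.108, 0.114]))
0.068 0.09 5638 ((573.5810546875, 104.33256530761719), (148.70362854003906, 236.3459930419922), 4.108689785003662)
0.07 0.082 5160 ((573.5810546875, 104.33256530761719), (148.70362854003906, 236.3459930419922), 4.108689785003662)
0.082 0.088 471 ((573.2630004882812, 102.65010070800781), (147.72097778320312, 219.43492126464844), 4.413783073425293)
0.097 0.115 36 ((574.4618530273438, 96.1478042602539), (62.169673919677734, 11.768448829650879), 4.63231086730957)
[242 179] [248 207] ((574.3046264648438, 95.83643341064453), (62.46346664428711, 12.038260459899902), 4.655874252319336)
[341 184  28  47 506] ((560.8221435546875, -157.5836181640625), (108.18098449707031, 37.74078369140625), 18.8623104095459) 0.01866030044782785
```

View pics/crop1.png

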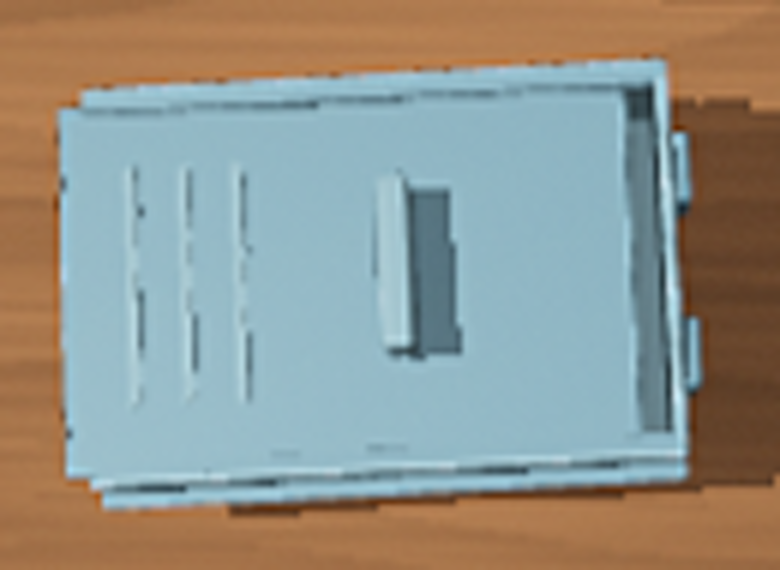

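The box is yawed about 4.4° at (573,103), the cover is about 19 mm ajar, and the rib is at (574,96). The remote is at (561,-158) with a yaw of 19°. I'll move towards the rib.

>>> play_rows:
  moves:
    - [1,[3.2,-2.4,0],[0,0,0]]
    - [1,[3.2,-2.4,0],[0,0,0]]
    - [1,[3.2,-2.4,0],[0,0,0]]
    - [1,[3.2,-2.4,0],[0,0,0]]
    - [1,[3.2,-2.4,0],[0,0,0]]
    - [1,[3.2,-2.4,0],[0,0,0]]
    - [1,[3.2,-2.4,0],[0,0,0]]
    - [1,[3.2,-2.4,0],[0,0,0]]
    - [1,[3.2,-2.4,0],[0,0,0]]
    - [1,[3.2,-2.4,0],[0,0,0]]
    - [1,[0,0,0],[0,0,-0.12]]
    - [1,[0,0,0],[0,0,-0.12]]

```text
clock: 1.1
eef_pos: [0.3785, -0.1636, 0.2309]
tool_rot: [0.966, 0.257, -0.0, -0.0]
ft_force: [-0.1, -0.7, -0.7]
grip_width: 0.0854
```

Run:
```python
from workcell import bot
print(bot.get_obs()["joint_pos"])
```

```text
[-4.07953640e-01  6.78193261e-02 -2.03221350e-01  1.30069675e+00
  5.04985637e-05  2.21387004e+00]
```

>>> play_rows:
  moves:
    - [1,[0,0,0],[0,0,-0.12]]
    - [1,[0,0,0],[0,0,-0.12]]
    - [1,[0,0,0],[0,0,-0.12]]
    - [1,[0,0,0],[0,0,-0.12]]
    - [1,[0,0,0],[0,0,-0.12]]
    - [1,[0,0,0],[0,0,-0.12]]
    - [1,[0,0,0],[0,0,-0.12]]
    - [1,[0,0,0],[0,0,-0.12]]
    - [1,[0,0,0],[0,0,-0.12]]
    - [1,[0,0,0],[0,0,-0.12]]
    - [1,[0,0,0],[0,0,-0.12]]
    - [1,[0,0,0],[0,0,-0.12]]

```text
clock: 2.1
eef_pos: [0.377, -0.1659, 0.2309]
tool_rot: [0.56, 0.829, -0.0, -0.001]
ft_force: [0.4, -0.5, 0.8]
grip_width: 0.0857
```

>>> play_rows:
  moves:
    - [1,[0,0,0],[0,0,-0.12]]
    - [1,[0,0,0],[0,0,-0.12]]
    - [1,[0,0,0],[0,0,-0.12]]
    - [1,[0,0,0],[0,0,-0.12]]
    - [1,[0,0,0],[0,0,-0.12]]
    - [1,[0,0,0],[0,0,-0.12]]
    - [1,[0,0,0],[0,0,-0.12]]
    - [1,[0,0,0],[0,0,-0.12]]
    - [1,[0,0,0],[0,0,-0.12]]
    - [1,[0,0,0],[0,0,-0.12]]
    - [1,[0,0,0],[0,0,0]]

```text
clock: 3.02
eef_pos: [0.3771, -0.1659, 0.2309]
tool_rot: [-0.004, 1.0, 0.0, -0.0]
ft_force: [1.1, -0.7, -0.1]
grip_width: 0.0852
```

```bash
cat >> h.py <<'E'
def togo(target,xang,tilt=0,o=None):
    """shift (cm, present tool axes) and turn (rotvec) to a TCP target; xang = yaw deg of tool x, tool z down;
    tilt = turn about the box x axis (4.4deg) afterwards"""
    from workcell import bot
    o=o or bot.get_obs(); r=R.from_quat(o["tool_rot"])
    a=np.radians(xang); x=np.array([np.cos(a),np.sin(a),0]); z=np.array([0,0,-1.])
    g=R.from_matrix(np.c_[x,np.cross(z,x),z])
    b=np.radians(YAW); g=R.from_rotvec(tilt*np.array([np.cos(b),np.sin(b),0]))*g
    print("clock",o["clock"],"pos",np.round(o["eef_pos"],4),"F",np.round(o["ft_force"],1),"w",round(o["grip_width"],4),"j6",round(o["joint_pos"][5],2))
    print("shift cm",np.round(r.inv().apply(np.array(target)-o["eef_pos"])*100,2),"turn",np.round((r.inv()*g).as_rotvec(),4))
YAW=4.4
E
python3 -c "
from h import *
togo([.574,.096,.18],184.4)"
```

```text
clock 3.0167 pos [ 0.3771 -0.1659  0.2309] F [ 1.1 -0.7 -0.1] w 0.0852 j6 -0.42
shift cm [-19.91  26.03   5.09] turn [ 0.0005 -0.0009 -0.0687]
```

>>> play_rows:
  moves:
    - [1,[-2.2,2.9,0.5],[0,0,0]]
    - [1,[-2.2,2.9,0.5],[0,0,0]]
    - [1,[-2.2,2.9,0.5],[0,0,0]]
    - [1,[-2.2,2.9,0.5],[0,0,0]]
    - [1,[-2.2,2.9,0.5],[0,0,0]]
    - [1,[-2.2,2.9,0.5],[0,0,0]]
    - [1,[-2.2,2.9,0.5],[0,0,0]]
    - [1,[-2.2,2.9,0.5],[0,0,0]]
    - [1,[-2.2,2.9,0.5],[0,0,0]]
    - [1,[0,0,0.5],[0,0,-0.068]]
    - [1,[0,0,0],[0,0,0]]
    - [1,[0,0,0],[0,0,0]]

```text
clock: 4.02
eef_pos: [0.5729, 0.0962, 0.1802]
tool_rot: [-0.036, 0.999, -0.0, -0.001]
ft_force: [-1.6, 0.3, 0.1]
grip_width: 0.0852
```

```bash
cat >> h.py <<'E'
def wrist(name):
    from workcell import bot
    o=bot.get_obs(); im,d=bot.camera("wrist"); i=bot.camera_info("wrist")
    T=np.eye(4); T[:3,:3]=R.from_quat(o["tool_rot"]).as_matrix(); T[:3,3]=o["eef_pos"]
    T=T@i["T_tool_cam"]; cv2.imwrite(f"pics/{name}.png",im[:,:,::-1]); np.savez(name+".npz",im=im,d=d,K=i["K"],T=T)
    return im,d,i["K"],T
E
python3 - <<'E'
from h import *
togo([.574,.096,.18],184.4)
im,d,K,T=wrist("w1"); P=cloud(d,K,T); z=P[...,2]
hsv=cv2.cvtColor(im,cv2.COLOR_RGB2HSV)
blue=(hsv[...,0]>90)&(hsv[...,0]<115)&(hsv[...,1]>40)
for lo,hi in((.100,.112),(.073,.08),(.081,.09)):
    m=blue&(z>lo)&(z<hi); m=cv2.morphologyEx(m.astype(np.uint8),cv2.MORPH_OPEN,np.ones((2,2)))>0
    print(lo,m.sum(),np.median(z[m]),rect(P[m]))
E
```

```text
clock 4.0167 pos [0.5729 0.0962 0.1802] F [-1.6  0.3  0.1] w 0.0852 j6 0.1
shift cm [-0.1  -0.03  0.02] turn [-0.0006 -0.0028 -0.0054]
0.1 1510 0.10441395990083781 ((562.5317993164062, 92.63941955566406), (112.84510040283203, 12.109382629394531), 4.422889709472656)
0.073 41864 0.07864337864620792 ((590.0953369140625, 123.66719818115234), (172.66810607910156, 277.2528991699219), 4.0395965576171875)
0.081 7227 0.0835174320658035 ((573.5120239257812, 120.3545150756836), (150.349609375, 261.14862060546875), 4.36990213394165)
```

View pics/w1.png

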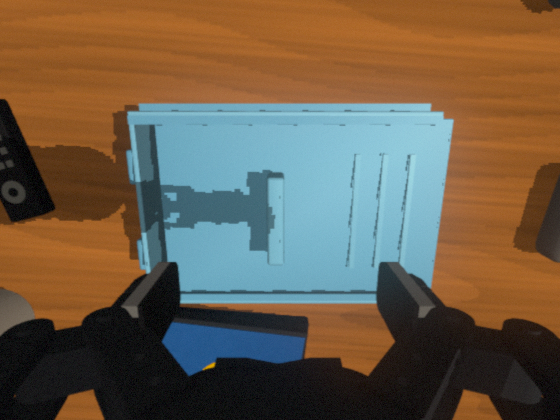

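The wrist view shows the rib at (276,220), and the fingers straddle it well. The open slit at the box's -y end shows at (148,210). I'll refine this with the fingers masked out.

Run:
```python
from h import *
f=np.load("w1.npz"); im,d,K,T=[f[k] for k in("im","d","K","T")]; P=cloud(d,K,T); z=P[...,2]
v,u=np.indices(d.shape); hsv=cv2.cvtColor(im,cv2.COLOR_RGB2HSV)
blue=(hsv[...,0]>90)&(hsv[...,0]<115)&(hsv[...,1]>40)
m=blue&(u>255)&(u<295)&(v>165)&(v<272)&(z>.099); print(rect(P[m]))
b=np.radians(4.4); ex=np.array([np.cos(b),np.sin(b)]); ey=np.array([-ex[1],ex[0]])
# rim: box coords rel to (573,103)
Q=(P[...,:2]-[.573,.103])*1000; X=Q@ex; Y=Q@ey
m=blue&(z>.0808)&(z<.088)&(v>95)&(v<255)&(u>120)&(u<460); print("rim",m.sum(),np.percentile(X[m],[.5,99.5]),np.percentile(Y[m],[.5,2,98,99.5]))
m=blue&(z>.0808)&(z<.088)&(v>288)&(v<310)&(u>185)&(u<370); print("far rim",m.sum(),np.percentile(X[m],[1,50,99]))
m=blue&(z>.076)&(z<.0805)&(v>130)&(v<255)&(u>120)&(u<460); print("cover",np.percentile(Y[m],[.5,2,98,99.5]))
```

```text
((556.068603515625, 91.22279357910156), (99.74234771728516, 11.70323371887207), 4.382584095001221)
rim 5463 [-73.98162377  30.75916632] [-112.84479728 -112.25935751  100.88301406  105.1475215 ]
far rim 1907 [66.6301577  70.48981455 75.26779342]
cover [-116.7238077   -96.30202464  112.10812651  115.2075871 ]
```

>>> play_rows:
  moves:
    - [1,[-0.1,-0.2,2.43],[0,0,0]]
    - [1,[0,0,2.43],[0,0,0]]
    - [1,[0,0,2.43],[0,0,0]]
    - [1,[0,0,2.43],[0,0,0]]
    - [1,[0,0,0],[0,0,0]]
    - [-1,[0,0,0],[0,0,0]]
    - [-1,[0,0,0],[0,0,0]]
    - [-1,[0,0,0],[0,0,0]]
    - [-1,[0,0,0],[0,0,0]]
    - [-1,[0,0,0],[0,0,0]]
    - [-1,[0,0,0],[0,0,0]]
    - [-1,[0,0,0],[0,0,0]]

```text
clock: 5.07
eef_pos: [0.5755, 0.0944, 0.0853]
tool_rot: [-0.037, 0.999, 0.0, 0.001]
ft_force: [-0.5, -0.1, 5.8]
grip_width: 0.0103
```

>>> play_rows:
  moves:
    - [-1,[0,0.5,0],[0,0,0]]
    - [-1,[0,1.2,0],[0,0,0]]
    - [-1,[0,1.2,0],[0,0,0]]
    - [-1,[0,1.2,0],[0,0,0]]
    - [-1,[0,1.2,0],[0,0,0]]
    - [-1,[0,1.2,0],[0,0,0]]
    - [-1,[0,1.2,0],[0,0,0]]
    - [-1,[0,1.2,0],[0,0,0]]
    - [-1,[0,1.2,0],[0,0,0]]
    - [-1,[0,1.2,0],[0,0,0]]
    - [-1,[0,1.2,0],[0,0,0]]
    - [-1,[0,0,0],[0,0,0]]

```text
clock: 6.07
eef_pos: [0.5665, 0.2214, 0.0853]
tool_rot: [-0.038, 0.999, 0.001, 0.001]
ft_force: [-0.1, 2.5, 5.0]
grip_width: 0.0103
```

>>> play_rows:
  moves:
    - [-1,[0,0.5,0],[0,0,0]]
    - [-1,[0,0.5,0],[0,0,0]]
    - [-1,[0,0.5,0],[0,0,0]]
    - [-1,[0,0.3,0],[0,0,0]]
    - [-1,[0,0,0],[0,0,0]]

```text
clock: 6.48
eef_pos: [0.5654, 0.2372, 0.0853]
tool_rot: [-0.037, 0.999, 0.0, 0.001]
ft_force: [-0.2, -0.6, 5.5]
grip_width: 0.0105
```

>>> play_rows:
  moves:
    - [-1,[0,0.2,0],[0,0,0]]
    - [-1,[0,0.2,0],[0,0,0]]
    - [-1,[0,0,0],[0,0,0]]

```text
clock: 6.73
eef_pos: [0.5651, 0.2407, 0.0853]
tool_rot: [-0.037, 0.999, 0.0, 0.001]
ft_force: [0.8, -1.2, 6.0]
grip_width: 0.0106
```

>>> play_rows:
  moves:
    - [-1,[0,0.2,0],[0,0,0]]
    - [-1,[0,0.2,0],[0,0,0]]
    - [-1,[0,0.2,0],[0,0,0]]
    - [-1,[0,0,0],[0,0,0]]

```text
clock: 7.07
eef_pos: [0.565, 0.242, 0.0853]
tool_rot: [-0.035, 0.999, -0.004, 0.001]
ft_force: [1.3, -13.1, 9.3]
grip_width: 0.0107
```

>>> play_rows:
  moves:
    - [-1,[0,-0.4,0],[0,0,0]]
    - [1,[0,0,0],[0,0,0]]
    - [1,[0,0,0],[0,0,0]]
    - [1,[0,0,0],[0,0,0]]
    - [1,[0,0,0],[0,0,0]]
    - [1,[0,0,0],[0,0,0]]
    - [1,[0,0,-2],[0,0,0]]
    - [1,[0,0,-4],[0,0,0]]
    - [1,[0,0,-4],[0,0,0]]
    - [1,[0,-3,-2],[0,0,0]]
    - [1,[0,-3.5,0],[0,0,0]]
    - [1,[0,-3.5,0],[0,0,0]]

```text
clock: 8.07
eef_pos: [0.5725, 0.1435, 0.2065]
tool_rot: [-0.039, 0.999, 0.0, 0.003]
ft_force: [-0.0, -0.1, -0.5]
grip_width: 0.0851
```

>>> play_rows:
  moves:
    - [1,[0,-3.5,0],[0,0,0]]
    - [1,[0,-3.5,0],[0,0,0]]
    - [1,[0,-2,0],[0,0,0]]
    - [1,[0,0,0],[0,0,0]]
    - [1,[0,0,0],[0,0,0]]

```text
clock: 8.48
eef_pos: [0.578, 0.0525, 0.204]
tool_rot: [-0.036, 0.999, 0.0, -0.0]
ft_force: [-0.9, 0.5, 0.0]
grip_width: 0.0849
```

Run:
```python
from h import *
togo([.57,.07,.2],184.4)
wrist("w2")
from workcell import bot
im,d=bot.camera("top"); i=bot.camera_info("top"); np.savez("top2.npz",im=im,d=d,K=i["K"],T=i["world_from_camera"])
```

```text
clock 8.4833 pos [0.578  0.0525 0.204 ] F [-0.9  0.5  0. ] w 0.0849 j6 0.02
shift cm [0.67 1.8  0.4 ] turn [ 0.0005 -0.0002 -0.0048]
```

View pics/w2.png

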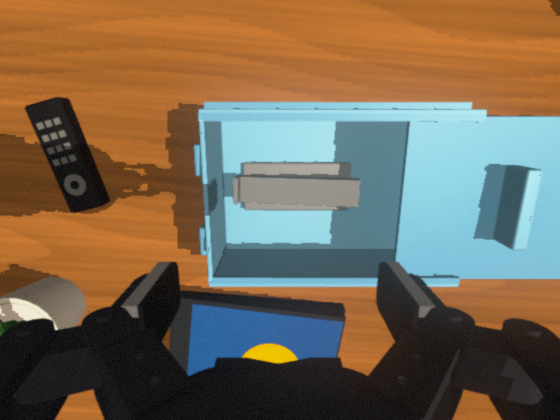

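The cover is fully back and the grey cradle is visible at (240–358, 178–208), with its stop at the left (low, -y) end. The short remote is at (67,155). Next I'll measure both.

Run:
```python
from h import *
f=np.load("w2.npz"); im,d,K,T=[f[k] for k in("im","d","K","T")]; P=cloud(d,K,T); z=P[...,2]
v,u=np.indices(d.shape); hsv=cv2.cvtColor(im,cv2.COLOR_RGB2HSV)
blue=(hsv[...,0]>90)&(hsv[...,0]<115)&(hsv[...,1]>60)
b=np.radians(4.4); ex=np.array([np.cos(b),np.sin(b)]); ey=np.array([-ex[1],ex[0]])
Q=(P[...,:2]-[.573,.101])*1000; X=Q@ex; Y=Q@ey
w=(u>228)&(u<365)&(v>155)&(v<215)&~blue&(z>.012)
# top face: on plane z=.034+tan(.17)*(Y+30)
e=z*1000-(34+np.tan(.17)*(Y+30)); m=w&(abs(e)<4)
print("top",m.sum(),np.median(e[m])); 
A=np.c_[X[m],Y[m],np.ones(m.sum())]; s=np.linalg.lstsq(A,z[m]*1000,rcond=None)[0]; print("plane",s)
print("X",np.percentile(X[m],[1,5,50,95,99]),"Y",np.percentile(Y[m],[.5,1,50,99,99.5])); print(rect(P[m]))
st=w&(e>5)&(e<12)&(Y<-70); print("stop",st.sum(),np.percentile(Y[st],[2,50,98]) if st.sum() else 0)
r=blue&(z>.0808)&(z<.088)&(v>95)&(v<300)&(u>190)&(u<370); print("rim X",np.percentile(X[r],[.5,99.5]),"Y",np.percentile(Y[r],[.5,1])); 
for n,(a,c,e0,g) in {"w2":(20,115,90,220),"top2":(335,375,175,240)}.items():
    f=np.load(n+".npz"); im,d,K,T=[f[k] for k in("im","d","K","T")]; v,u=np.indices(d.shape)
    z2=cloud(d,K,T)[...,2]
    m=(u>a)&(u<c)&(v>e0)&(v<g)&(im.max(2)<75)&(z2>.008 if n=="w2" else True)
    m=cv2.morphologyEx(m.astype(np.uint8),cv2.MORPH_CLOSE,np.ones((7,7)))
    k,l,s,_=cv2.connectedComponentsWithStats(m); k=1+s[1:,4].argmax(); uv=np.argwhere(l==k)[:,::-1]
    print(n,s[k],np.median(z2[l==k]),rect(ray(uv,K,T,.018)),rect(cloud(d,K,T)[l==k]))
```

```text
top 3229 -0.05682362572765953
plane [8.76954794e-03 1.70831207e-01 3.90317494e+01]
X [-11.73769683 -11.05640669   0.65107236  12.70529016  13.88040588] Y [-89.27064901 -88.96508423 -29.72266068  24.36693439  24.91930458]
((576.7823486328125, 67.6260986328125), (26.320158004760742, 118.57836151123047), 4.1935272216796875)
stop 140 [-94.46060725 -91.95660261 -89.65317781]
rim X [-73.69943983  74.82980878] Y [-111.1871938  -110.92962293]
w2 [  26   98   81  114 4609] 0.019464717651823116 ((561.5045776367188, -156.226318359375), (109.14834594726562, 44.707618713378906), 18.419279098510742) ((531.8202514648438, -68.39552307128906), (109.3399429321289, 230.13641357421875), 18.68039894104004)
top2 [340 183  30  48 763] 0.018633648959625382 ((560.9132080078125, -155.93797302246094), (112.6472396850586, 40.01420211791992), 18.51295280456543) ((528.5403442382812, -74.56703186035156), (114.2142105102539, 231.10400390625), 22.25574493408203)
```

```bash
python3 -c "
from h import *
togo([.561,-.157,.13],198.5)"
```

```text
clock 8.5833 pos [0.5779 0.0542 0.204 ] F [-0.1  0.3 -0.3] w 0.0854 j6 0.02
shift cm [  3.26 -20.94   7.39] turn [ 5.000e-04 -1.000e-04 -2.479e-01]
```

>>> play_rows:
  moves:
    - [1,[0.54,-3.49,0],[0,0,0]]
    - [1,[0.54,-3.49,0],[0,0,0]]
    - [1,[0.54,-3.49,0],[0,0,0]]
    - [1,[0.54,-3.49,0],[0,0,0]]
    - [1,[0.54,-3.49,0],[0,0,0]]
    - [1,[0.54,-3.49,0],[0,0,0]]
    - [0.5,[0,0,3.7],[0,0,-0.124]]
    - [0.5,[0,0,3.7],[0,0,-0.124]]
    - [0.5,[0,0,0],[0,0,0]]
    - [0.5,[0,0,0],[0,0,0]]

```text
clock: 9.42
eef_pos: [0.5595, -0.156, 0.1281]
tool_rot: [-0.16, 0.987, 0.001, -0.003]
ft_force: [0.6, 0.4, 0.0]
grip_width: 0.0639
```

Run:
```python
from h import *
togo([.561,-.157,.13],198.5)
im,d,K,T=wrist("w3"); P=cloud(d,K,T)
```

```text
clock 9.4167 pos [ 0.5595 -0.156   0.1281] F [0.6 0.4 0. ] w 0.0639 j6 -0.59
shift cm [-0.11 -0.14 -0.19] turn [ 0.0037 -0.0051 -0.0018]
```

View pics/w3.png

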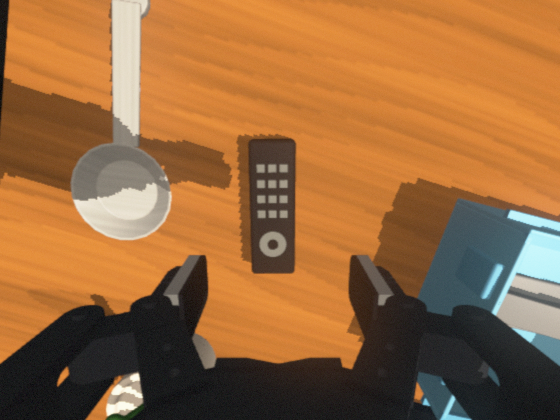

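The remote sits upright in the wrist view at (249–296, 138–273), midway between the fingers. Its disc is at the lower (far, world +x) end.

Run:
```python
from h import *
f=np.load("w3.npz"); im,d,K,T=[f[k] for k in("im","d","K","T")]; v,u=np.indices(d.shape)
P=cloud(d,K,T); m=(u>240)&(u<305)&(v>125)&(v<285)&(P[...,2]>.009)
uv=np.argwhere(m)[:,::-1]; print(np.median(P[...,2][m]),uv.min(0),uv.max(0))
print(rect(ray(uv,K,T,.015)),rect(P[m]))
t=m&(P[...,2]>.0165); print(rect(P[t]))
togo([.561,-.157,.004],198.5)
```

```text
0.019732499578138607 [241 126] [303 280]
((561.5838623046875, -161.5302276611328), (126.7684326171875, 50.17137908935547), 19.600605010986328) ((556.0133056640625, -163.54409790039062), (122.82359313964844, 36.013641357421875), 19.109853744506836)
((556.0108642578125, -163.54080200195312), (122.82294464111328, 35.88589859008789), 19.09823226928711)
clock 9.4667 pos [ 0.5615 -0.1565  0.1305] F [ 0.6 -0.8  0. ] w 0.0639 j6 -0.59
shift cm [ 0.06 -0.04 12.65] turn [ 0.0007 -0.0007 -0.0014]
```

Run:
```python
from h import *
im,d,K,T=wrist("w4"); v,u=np.indices(d.shape)
P=cloud(d,K,T); m=((u>240)&(u<305)&(v>125)&(v<285)&(P[...,2]>.0165)).astype(np.uint8)
m=cv2.morphologyEx(m,cv2.MORPH_OPEN,np.ones((7,7)))>0
uv=np.argwhere(m)[:,::-1]; print(uv.min(0),uv.max(0),rect(ray(uv,K,T,.019)),rect(P[m]))
togo([.561,-.157,.004],198.5)
```

```text
[250 137] [296 269] ((562.1956787109375, -161.11654663085938), (108.17731475830078, 35.53218460083008), 18.758136749267578) ((556.5524291992188, -163.0645751953125), (121.91829681396484, 35.85533905029297), 18.77118682861328)
clock 9.5167 pos [ 0.5627 -0.1569  0.132 ] F [-0.5  0.   0.4] w 0.0641 j6 -0.59
shift cm [ 0.2   0.06 12.8 ] turn [-0.0013  0.0022 -0.0009]
```

>>> play_rows:
  moves:
    - [0.5,[0.15,-0.15,3.5],[0,0,0]]
    - [0.5,[0,0,3.5],[0,0,0]]
    - [0.5,[0,0,3.2],[0,0,0]]
    - [0.5,[0,0,2.0],[0,0,0]]
    - [0.5,[0,0,0.3],[0,0,0]]
    - [0.5,[0,0,0],[0,0,0]]

```text
clock: 10.02
eef_pos: [0.5613, -0.1592, 0.006]
tool_rot: [-0.161, 0.987, -0.0, 0.0]
ft_force: [-0.0, 0.4, -0.1]
grip_width: 0.0642
```

Run:
```python
from h import *
togo([.5616,-.159,.004],198.7)
```

```text
clock 10.0167 pos [ 0.5613 -0.1592  0.006 ] F [-0.   0.4 -0.1] w 0.0642 j6 -0.6
shift cm [-0.04  0.01  0.2 ] turn [-0.0004  0.0007 -0.0039]
```

>>> play_rows:
  moves:
    - [0.5,[0,0,0.2],[0,0,0]]
    - [-1,[0,0,0],[0,0,0]]
    - [-1,[0,0,0],[0,0,0]]
    - [-1,[0,0,0],[0,0,0]]
    - [-1,[0,0,0],[0,0,0]]
    - [-1,[0,0,0],[0,0,0]]
    - [-1,[0,0,0],[0,0,0]]
    - [-1,[0,0,0],[0,0,0]]

```text
clock: 10.68
eef_pos: [0.5621, -0.1602, 0.0056]
tool_rot: [-0.16, 0.987, -0.001, 0.002]
ft_force: [-0.4, 0.8, 6.6]
grip_width: 0.0345
```

>>> play_rows:
  moves:
    - [-1,[0,0,-1],[0,0,0]]
    - [-1,[0,0,-3],[0,0,0]]
    - [-1,[0,0,-4],[0,0,0]]
    - [-1,[0,0,-4],[0,0,0]]
    - [-1,[0,0,-3],[0,0,0]]
    - [-1,[0,0,0],[0,0,0]]

```text
clock: 11.18
eef_pos: [0.5645, -0.1611, 0.1621]
tool_rot: [-0.16, 0.987, -0.003, 0.007]
ft_force: [0.3, -1.1, 0.6]
grip_width: 0.0344
```

Run:
```python
from h import *
togo([.5764,.069,.17],274.4,0.0)
togo([.5764,.069,.17],274.4,0.17)
```

```text
clock 11.1833 pos [ 0.5645 -0.1611  0.1621] F [ 0.3 -1.1  0.6] w 0.0344 j6 -0.6
shift cm [-8.41 21.44 -0.87] turn [-0.015   0.0047 -1.3256]
clock 11.1833 pos [ 0.5645 -0.1611  0.1621] F [ 0.3 -1.1  0.6] w 0.0344 j6 -0.6
shift cm [-8.41 21.44 -0.87] turn [-0.1276 -0.1396 -1.3209]
```

>>> play_rows:
  moves:
    - [-1,[0,0,0],[0,0,-0.12]]
    - [-1,[0,0,0],[0,0,-0.12]]
    - [-1,[0,0,0],[0,0,-0.12]]
    - [-1,[0,0,0],[0,0,-0.12]]
    - [-1,[0,0,0],[0,0,-0.12]]
    - [-1,[0,0,0],[0,0,-0.12]]
    - [-1,[0,0,0],[0,0,-0.12]]
    - [-1,[0,0,0],[0,0,-0.12]]
    - [-1,[0,0,0],[0,0,-0.12]]
    - [-1,[0,0,0],[0,0,-0.12]]
    - [-1,[0,0,0],[0,0,-0.12]]
    - [-1,[0,0,0],[0,0,0]]

```text
clock: 12.18
eef_pos: [0.5598, -0.1597, 0.1532]
tool_rot: [0.732, -0.681, -0.0, 0.0]
ft_force: [0.4, 0.7, -0.9]
grip_width: 0.0346
```

Run:
```python
from h import *
from workcell import bot
togo([.5764,.069,.17],274.4,0.17)
im,d,K,T=wrist("w5")
```

```text
clock 12.1833 pos [ 0.5598 -0.1597  0.1532] F [ 0.4  0.7 -0.9] w 0.0346 j6 -1.92
shift cm [-22.69  -3.33  -1.68] turn [ 0.0003 -0.1698 -0.0038]
```

View pics/w5.png

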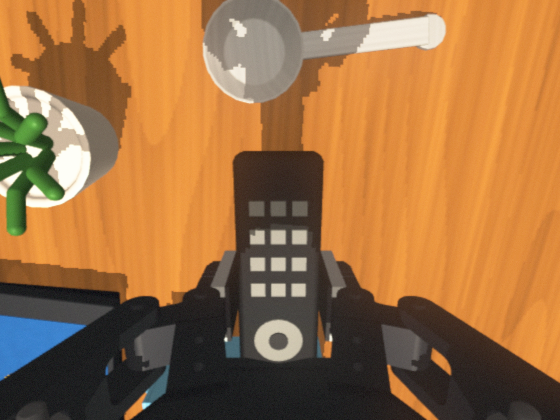

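The remote is held straight, with its near end at row 151 and its far end at about row 360, columns 234–324. I'll work out its offset in the tool frame.

Run:
```python
from h import *
from workcell import bot
i=bot.camera_info("wrist"); K,T=i["K"],i["T_tool_cam"]
f=np.load("w5.npz"); im,d=f["im"],f["d"]
P=cloud(d,K,T)*1000
print("col profile rows", [int(x) for x in im[140:162,278].max(1)], [int(x) for x in im[350:370,278].max(1)])
print("depth z top", np.round(np.median(P[170:190,250:310,2])), [np.round(P[r,278]) .tolist() for r in (160,200,250,300,320)])
for h in(-.0144,-.010): print(h,np.round(ray([[278,151],[278,361],[234,170],[323,170]],K,T,h)*1000,1).tolist())
```

```text
col profile rows [143, 141, 142, 143, 144, 143, 143, 142, 140, 143, 125, 69, 60, 59, 57, 61, 59, 57, 59, 61, 60, 57] [173, 207, 210, 209, 207, 207, 205, 206, 206, 204, 187, 123, 74, 51, 37, 41, 40, 39, 38, 32]
depth z top -14.0 [[54.0, 0.0, -15.0], [38.0, 0.0, -15.0], [16.0, 0.0, -13.0], [-7.0, 0.0, -15.0], [-15.0, 0.0, -16.0]]
-0.0144 [[57.2, 0.1, -14.4], [-38.2, 0.2, -14.4], [49.8, -17.0, -14.4], [49.9, 17.5, -14.4]]
-0.01 [[56.7, 0.1, -10.0], [-41.9, 0.2, -10.0], [49.2, -17.6, -10.0], [49.2, 18.1, -10.0]]
```

>>> play_rows:
  moves:
    - [-1,[0,0,-1],[0,-0.085,0]]
    - [-1,[0,0,-1],[0,-0.085,0]]
    - [-1,[0,0,0],[0,0,0]]

```text
clock: 12.48
eef_pos: [0.561, -0.1634, 0.1744]
tool_rot: [0.727, -0.681, -0.061, -0.058]
ft_force: [-0.2, -0.7, -0.6]
grip_width: 0.0344
```

Run:
```python
from h import *
togo([.5775,.0546,.1284],274.4,0.17)
```

```text
clock 12.4833 pos [ 0.561  -0.1634  0.1744] F [-0.2 -0.7 -0.6] w 0.0344 j6 -2.0
shift cm [-20.56  -3.06   8.19] turn [-0.0033 -0.0003 -0.0113]
```

>>> play_rows:
  moves:
    - [-1,[-2.94,-0.44,1.17],[0,0,0]]
    - [-1,[-2.94,-0.44,1.17],[0,0,0]]
    - [-1,[-2.94,-0.44,1.17],[0,0,0]]
    - [-1,[-2.94,-0.44,1.17],[0,0,0]]
    - [-1,[-2.94,-0.44,1.17],[0,0,0]]
    - [-1,[-2.94,-0.44,1.17],[0,0,0]]
    - [-1,[-2.94,-0.44,1.17],[0,0,0]]
    - [-1,[0,0,0],[0,0,-0.01]]
    - [-1,[0,0,0],[0,0,0]]
    - [-1,[0,0,0],[0,0,0]]

```text
clock: 13.32
eef_pos: [0.5752, 0.0579, 0.1269]
tool_rot: [0.733, -0.676, -0.061, -0.058]
ft_force: [0.0, -0.3, 0.1]
grip_width: 0.0343
```

Run:
```python
from h import *
togo([.5775,.0546,.1284],274.4,0.17)
togo([.5764,.0698,.0397],274.4,0.17)
```

```text
clock 13.3167 pos [0.5752 0.0579 0.1269] F [ 0.  -0.3  0.1] w 0.0343 j6 -1.64
shift cm [ 0.32 -0.21 -0.2 ] turn [-0.0006 -0.0015  0.0042]
clock 13.3167 pos [0.5752 0.0579 0.1269] F [ 0.  -0.3  0.1] w 0.0343 j6 -1.64
shift cm [ 0.3  -0.21  8.8 ] turn [-0.0006 -0.0015  0.0042]
```

>>> play_rows:
  moves:
    - [-1,[0.3,-0.2,0],[0,0,0.004]]
    - [-1,[0,0,2],[0,0,0]]
    - [-1,[0,0,2],[0,0,0]]
    - [-1,[0,0,2],[0,0,0]]
    - [-1,[0,0,1],[0,0,0]]
    - [-1,[0,0,0],[0,0,0]]
    - [-1,[0,0,0],[0,0,0]]
    - [-1,[0,0,0],[0,0,0]]

```text
clock: 13.98
eef_pos: [0.5781, 0.0661, 0.0589]
tool_rot: [0.731, -0.677, -0.061, -0.059]
ft_force: [-0.3, 0.0, -0.8]
grip_width: 0.0348
```

Run:
```python
from h import *
togo([.5764,.0698,.0397],274.4,0.17)
wrist("w6")
```

```text
clock 13.9833 pos [0.5781 0.0661 0.0589] F [-0.3  0.  -0.8] w 0.0348 j6 -1.62
shift cm [-0.06  0.15  1.96] turn [-0.0033 -0.0003 -0.0002]
```

View pics/w6.png

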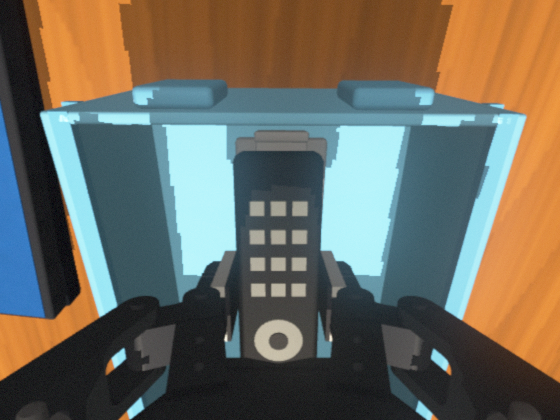

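The remote is above the cradle. The stop shows at (253–310, 131–150), just past the remote's end and about 2 px right of its axis. I'll check that gap in the tool frame.

Run:
```python
from h import *
from workcell import bot
T=bot.camera_info("wrist")["T_tool_cam"]
f=np.load("w6.npz"); im,d,K=f["im"],f["d"],f["K"]; P=cloud(d,K,T)*1000
for r in range(126,164,2): print(r,np.round(np.median(P[r,262:300],0),1),im[r,281])
s=slice(134,150); print("row143 cols", [(c,np.round(P[143,c]).tolist()) for c in (230,236,240,252,282,312,322,328,332)])
```

```text
126 [65.2  1.5 44.6] [104 150 164]
128 [64.1  1.5 45. ] [105 150 163]
130 [63.4  1.4 34.2] [ 88 103 105]
132 [63.   1.3 17.8] [116 113 112]
134 [62.1  1.3 17.5] [125 121 119]
136 [61.2  1.3 17.4] [123 120 117]
138 [60.3  1.3 17.4] [118 114 112]
140 [59.3  1.3 17.6] [107 105 102]
142 [57.9  1.4 25.6] [107 107 104]
144 [56.9  1.4 25.6] [121 119 116]
146 [55.9  1.4 25.5] [119 118 115]
148 [54.9  1.4 25.3] [121 119 117]
150 [53.9  1.4 25.4] [104 104 102]
152 [55.8  1.1 -4.6] [30 46 53]
154 [ 55.8   1.1 -12. ] [41 51 59]
156 [ 55.1   0.7 -12.9] [36 51 57]
158 [ 54.5   1.1 -14. ] [40 55 58]
160 [ 53.7   1.1 -14. ] [46 55 60]
162 [ 53.    1.1 -14.3] [42 51 60]
row143 cols [(230, [56.0, -27.0, 46.0]), (236, [56.0, -22.0, 39.0]), (240, [56.0, -20.0, 38.0]), (252, [56.0, -14.0, 38.0]), (282, [57.0, 2.0, 25.0]), (312, [57.0, 18.0, 38.0]), (322, [56.0, 24.0, 39.0]), (328, [56.0, 28.0, 46.0]), (332, [56.0, 30.0, 46.0])]
```

>>> play_rows:
  moves:
    - [-1,[-0.06,0.15,0.4],[0,0,0]]
    - [-1,[0,0,0.5],[0,0,0]]
    - [-1,[0,0,0.4],[0,0,0]]
    - [-1,[0,0,0.3],[0,0,0]]
    - [-1,[0,0,0.1],[0,0,0]]
    - [-1,[0,0,0],[0,0,0]]
    - [-1,[0,0,0],[0,0,0]]

```text
clock: 14.62
eef_pos: [0.5751, 0.0702, 0.0409]
tool_rot: [0.731, -0.677, -0.062, -0.058]
ft_force: [-0.3, 0.7, -0.4]
grip_width: 0.0346
```

Run:
```python
from h import *
togo([.5764,.0698,.0397],274.4,0.17)
```

```text
clock 14.6167 pos [0.5751 0.0702 0.0409] F [-0.3  0.7 -0.4] w 0.0346 j6 -1.62
shift cm [ 0.07 -0.12  0.11] turn [-0.0006  0.      0.0007]
```

>>> play_rows:
  moves:
    - [-1,[0,0,0],[0,0,0]]
    - [-1,[0,0,0],[0,0,0]]

```text
clock: 14.78
eef_pos: [0.5754, 0.0701, 0.0412]
tool_rot: [0.731, -0.677, -0.062, -0.058]
ft_force: [0.2, -0.5, -1.4]
grip_width: 0.0342
```

Run:
```python
from h import *
from workcell import bot
togo([.5764,.0698,.0397],274.4,0.17)
im,d,K,T=wrist("w7"); T=bot.camera_info("wrist")["T_tool_cam"]; P=cloud(d,K,T)*1000
togo([.5764,.0698,.0397],274.4,0.17)
g=cv2.cvtColor(im,cv2.COLOR_RGB2GRAY)
for r in range(120,156,3): print(r,np.round(np.median(P[r,262:300],0),1),g[r,278])
cv2.imwrite("pics/w7c.png",cv2.resize(im[100:260,200:360,::-1],None,fx=3.5,fy=3.5,interpolation=cv2.INTER_CUBIC))
```

```text
clock 14.7833 pos [0.5754 0.0701 0.0412] F [ 0.2 -0.5 -1.4] w 0.0342 j6 -1.62
shift cm [ 0.06 -0.1   0.14] turn [-0.0013  0.      0.0008]
clock 14.8333 pos [0.5754 0.0701 0.0412] F [ 0.   0.4 -0.9] w 0.0346 j6 -1.62
shift cm [ 0.06 -0.1   0.14] turn [-0.0013 -0.      0.0007]
120 [ 68.8   0.7 -54.9] 113
123 [67.   1.4 26.4] 135
126 [65.6  1.4 27.1] 137
129 [64.6  1.2 11.2] 92
132 [63.7  1.1 -0.8] 121
135 [62.5  1.1 -0.6] 119
138 [61.3  1.2 -0.5] 114
141 [60.   0.7 -0.4] 99
144 [58.2  1.2  7.1] 117
147 [56.9  1.2  7.6] 118
150 [55.6  0.8  7.3] 103
153 [55.8  1.1 -8.6] 40
```

View pics/w7c.png

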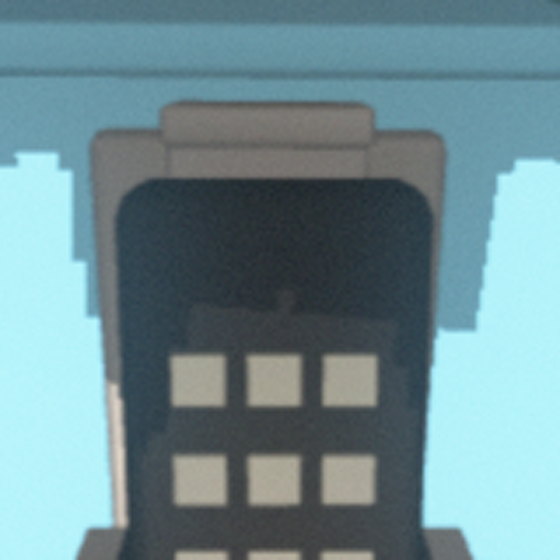

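>>> play_rows:
  moves:
    - [-1,[0,-0.07,0.06],[0,0,0]]
    - [-1,[0,0,0.06],[0,0,0]]
    - [-1,[0,0,0.03],[0,0,0]]
    - [-1,[0,0,0],[0,0,0]]
    - [-1,[0,0,0],[0,0,0]]

```text
clock: 15.25
eef_pos: [0.576, 0.0704, 0.0396]
tool_rot: [0.731, -0.677, -0.062, -0.058]
ft_force: [0.6, -0.2, 0.0]
grip_width: 0.0346
```

>>> play_rows:
  moves:
    - [-1,[0,0,0.05],[0,0,0]]
    - [-1,[0,0,0],[0,0,0]]
    - [-1,[0,0,0],[0,0,0]]

```text
clock: 15.5
eef_pos: [0.576, 0.0704, 0.0395]
tool_rot: [0.731, -0.677, -0.062, -0.058]
ft_force: [-0.8, -1.0, 3.0]
grip_width: 0.0346
```

>>> play_rows:
  moves:
    - [0,[0,0,0],[0,0,0]]
    - [0.3,[0,0,0],[0,0,0]]
    - [0.4,[0,0,0],[0,0,0]]
    - [0.4,[0,0,0],[0,0,0]]
    - [0.4,[0,0,0],[0,0,0]]
    - [0.4,[0,0,-1],[0,0,0]]
    - [0.4,[0,0,-3],[0,0,0]]
    - [0.4,[0,0,-4],[0,0,0]]
    - [0.4,[0,0,-4],[0,0,0]]
    - [0.4,[0,0,0],[0,0,0]]

```text
clock: 16.33
eef_pos: [0.5826, 0.0493, 0.1671]
tool_rot: [0.731, -0.677, -0.056, -0.064]
ft_force: [0.7, 0.7, 1.5]
grip_width: 0.0601
```

Run:
```python
from h import *
togo([.565,.240,.19],184.4)
im,d,K,T=wrist("w8")
```

```text
clock 16.3333 pos [0.5826 0.0493 0.1671] F [0.7 0.7 1.5] w 0.0601 j6 -1.65
shift cm [-19.26   0.26   0.95] turn [0.1193 0.1459 1.5674]
```

View pics/w8.png

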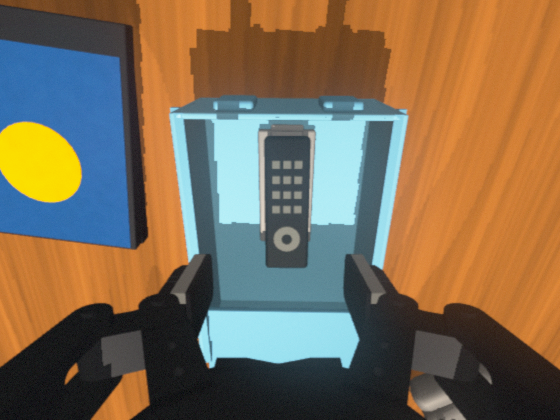

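The remote is on the cradle at cols 264–308 and rows 136–268, centred in front of the stop at (272–303, 122–135). I'll check that numerically.

Run:
```python
from h import *
f=np.load("w8.npz"); im,d,K,T=[f[k] for k in("im","d","K","T")]; v,u=np.indices(d.shape); P=cloud(d,K,T)
b=np.radians(4.4); ex=np.array([np.cos(b),np.sin(b)]); ey=np.array([-ex[1],ex[0]])
Q=(P[...,:2]-[.5764,.069])*1000; X=Q@ex; Y=Q@ey; Z=P[...,2]*1000-34
s=Y*np.cos(.17)+Z*np.sin(.17); n=Z*np.cos(.17)-Y*np.sin(.17)  # cradle frame
w=(u>250)&(u<322)&(v>115)&(v<272)
m=w&(abs(n-20)<3)&(im.max(2)<110)
print("top",m.sum(),"n med",np.median(n[m]),"X",np.percentile(X[m],[1,99]),"s",np.percentile(s[m],[1,99]))
A=np.c_[X[m],s[m],np.ones(m.sum())]; print("tilt err",np.linalg.lstsq(A,n[m],rcond=None)[0])
for r in range(116,144,2): print(r,np.round([np.median(s[r,276:298]),np.median(n[r,276:298])],1),end=" ")
r=w&(abs(n-8)<2.5)&(s<-56)&(s>-68); print("\nstop X",np.percentile(X[r],[3,97]),"s",np.percentile(s[r],[3,97]))
print("ang",rect(np.argwhere(m)[:,::-1]/1000.))
```

```text
top 4471 n med 19.558098827487818 X [-17.66387196  16.69739422] s [-52.29860288  54.0761525 ]
tilt err [5.14796481e-03 1.69433138e-03 1.95499227e+01]
116 [-68.1  61.8] 118 [-66.9  62. ] 120 [-65.4 -19.4] 122 [-63.7 -19.9] 124 [-62.  -20.3] 126 [-60.9   7.7] 128 [-59.4   7.6] 130 [-57.8   7.5] 132 [-56.   -0.3] 134 [-54.4  -0.4] 136 [-53.4  11.6] 138 [-52.3  18.6] 140 [-50.8  19.7] 142 [-49.3  19.6] 
stop X [-11.67291781  12.18530526] s [-61.70394905 -57.16044185]
ang ((287.0, 202.0), (130.0, 44.0), 90.0)
```

The remote is centred to within about 1 mm and lies flat on the slope. Now I'll close the cover.

>>> play_rows:
  moves:
    - [1,[0,0,-3],[0.0092,0.0112,0.1205]]
    - [1,[0,0,0],[0.0092,0.0112,0.1205]]
    - [1,[0,0,0],[0.0092,0.0112,0.1205]]
    - [1,[0,0,0],[0.0092,0.0112,0.1205]]
    - [1,[0,0,0],[0.0092,0.0112,0.1205]]
    - [1,[0,0,0],[0.0092,0.0112,0.1205]]
    - [1,[0,0,0],[0.0092,0.0112,0.1205]]
    - [1,[0,0,0],[0.0092,0.0112,0.1205]]
    - [1,[0,0,0],[0.0092,0.0112,0.1205]]
    - [1,[0,0,0],[0.0092,0.0112,0.1205]]
    - [1,[0,0,0],[0.0092,0.0112,0.1205]]
    - [1,[0,0,0],[0.0092,0.0112,0.1205]]

```text
clock: 17.38
eef_pos: [0.577, 0.0453, 0.1863]
tool_rot: [-0.097, 0.995, 0.005, -0.003]
ft_force: [0.7, -0.6, -1.1]
grip_width: 0.0852
```

>>> play_rows:
  moves:
    - [1,[0,0,0],[0.0092,0.0112,0.1205]]
    - [1,[0,0,0],[0,0,0]]
    - [1,[0,0,0],[0,0,0]]

```text
clock: 17.63
eef_pos: [0.5773, 0.0453, 0.1862]
tool_rot: [-0.041, 0.999, 0.0, -0.008]
ft_force: [0.2, 0.1, 0.8]
grip_width: 0.0855
```

Run:
```python
from h import *
togo([.563,.240,.083],184.4)
```

```text
clock 17.6333 pos [0.5773 0.0453 0.1862] F [0.2 0.1 0.8] w 0.0855 j6 -0.0
shift cm [-0.35 19.5  10.35] turn [ 0.0014 -0.0166  0.0055]
```

>>> play_rows:
  moves:
    - [1,[0,3.25,0],[0,-0.016,0.005]]
    - [1,[0,3.25,0],[0,0,0]]
    - [1,[0,3.25,0],[0,0,0]]
    - [1,[0,3.25,0],[0,0,0]]
    - [1,[0,3.25,0],[0,0,0]]
    - [1,[0,3.25,0],[0,0,0]]
    - [1,[0,0,2],[0,0,0]]
    - [1,[0,0,0],[0,0,0]]
    - [1,[0,0,0],[0,0,0]]

```text
clock: 18.38
eef_pos: [0.5617, 0.2391, 0.1657]
tool_rot: [-0.038, 0.999, -0.0, -0.002]
ft_force: [0.1, -0.6, -0.2]
grip_width: 0.0856
```

Run:
```python
from h import *
togo([.563,.240,.083],184.4)
im,d,K,T=wrist("w9"); P=cloud(d,K,T); z=P[...,2]; v,u=np.indices(d.shape)
m=(u>200)&(u<360)&(v>120)&(v<255)&(z>.100)&(z<.110)&(im[...,2]>120)
m=cv2.morphologyEx(m.astype(np.uint8),cv2.MORPH_OPEN,np.ones((5,5)))>0
uv=np.argwhere(m)[:,::-1]; print(m.sum(),uv.min(0) if m.any() else 0,uv.max(0) if m.any() else 0,rect(P[m]) if m.any() else 0)
```

```text
clock 18.3833 pos [0.5617 0.2391 0.1657] F [ 0.1 -0.6 -0.2] w 0.0856 j6 0.33
shift cm [-0.17  0.08  8.26] turn [-0.0004 -0.0032 -0.0007]
1082 [273 183] [290 254] ((556.5729370117188, 239.66683959960938), (48.04059600830078, 11.063417434692383), 4.222527503967285)
```

Rib confirmed at y≈0.240. Descend and pinch.

>>> play_rows:
  moves:
    - [1,[-0.1,0.1,2],[0,0,0]]
    - [1,[0,0,2.4],[0,0,0]]
    - [1,[0,0,2.4],[0,0,0]]
    - [1,[0,0,1.3],[0,0,0]]
    - [1,[0,0,0],[0,0,0]]
    - [-1,[0,0,0],[0,0,0]]
    - [-1,[0,0,0],[0,0,0]]
    - [-1,[0,0,0],[0,0,0]]
    - [-1,[0,0,0],[0,0,0]]
    - [-1,[0,0,0],[0,0,0]]
    - [-1,[0,0,0],[0,0,0]]
    - [-1,[0,0,0],[0,0,0]]

```text
clock: 19.43
eef_pos: [0.5645, 0.2411, 0.0871]
tool_rot: [-0.037, 0.999, 0.001, 0.001]
ft_force: [-0.8, -1.2, 4.5]
grip_width: 0.0108
```

>>> play_rows:
  moves:
    - [-1,[0,-0.5,0],[0,0,0]]
    - [-1,[0,-1.3,0],[0,0,0]]
    - [-1,[0,-1.3,0],[0,0,0]]
    - [-1,[0,-1.3,0],[0,0,0]]
    - [-1,[0,-1.3,0],[0,0,0]]
    - [-1,[0,-1.3,0],[0,0,0]]
    - [-1,[0,-1.3,0],[0,0,0]]
    - [-1,[0,-1.3,0],[0,0,0]]
    - [-1,[0,-1.3,0],[0,0,0]]
    - [-1,[0,-1.3,0],[0,0,0]]
    - [-1,[0,-1.3,0],[0,0,0]]
    - [-1,[0,-1,0],[0,0,0]]

```text
clock: 20.43
eef_pos: [0.5749, 0.0956, 0.0871]
tool_rot: [-0.037, 0.999, 0.001, 0.001]
ft_force: [-2.4, 2.4, 6.9]
grip_width: 0.0107
```

>>> play_rows:
  moves:
    - [-1,[0,-0.5,0],[0,0,0]]
    - [-1,[0,-0.4,0],[0,0,0]]
    - [-1,[0,-0.2,0],[0,0,0]]
    - [-1,[0,-0.2,0],[0,0,0]]
    - [-1,[0,0,0],[0,0,0]]

```text
clock: 20.85
eef_pos: [0.5758, 0.0827, 0.087]
tool_rot: [-0.037, 0.999, 0.001, 0.001]
ft_force: [-2.0, 0.1, 7.4]
grip_width: 0.0106
```

>>> play_rows:
  moves:
    - [-1,[0,-0.2,0],[0,0,0]]
    - [-1,[0,-0.2,0],[0,0,0]]
    - [-1,[0,0,0],[0,0,0]]

```text
clock: 21.1
eef_pos: [0.5758, 0.0821, 0.0871]
tool_rot: [-0.038, 0.999, 0.004, 0.001]
ft_force: [-3.3, 9.4, 6.7]
grip_width: 0.0105
```

>>> play_rows:
  moves:
    - [1,[0,0,0],[0,0,0]]
    - [1,[0,0,0],[0,0,0]]
    - [1,[0,0,0],[0,0,0]]
    - [1,[0,0,0],[0,0,0]]
    - [1,[0,0,0],[0,0,0]]
    - [1,[0,0,-3],[0,0,0]]
    - [1,[0,0,-4],[0,0,0]]
    - [1,[0,0,-4],[0,0,0]]
    - [1,[3,0,-2],[0,0,0]]
    - [1,[4,0,0],[0,0,0]]
    - [1,[0,0,0],[0,0,0]]
    - [1,[0,0,0],[0,0,0]]

```text
clock: 22.1
eef_pos: [0.5034, 0.0734, 0.2157]
tool_rot: [-0.037, 0.999, 0.0, -0.001]
ft_force: [1.8, 0.3, -0.3]
grip_width: 0.0854
```

Run:
```python
from h import *
togo([.565,.240,.083],184.4)
wrist("w10")
```

```text
clock 22.1 pos [0.5034 0.0734 0.2157] F [ 1.8  0.3 -0.3] w 0.0854 j6 0.07
shift cm [-7.4  16.15 13.27] turn [ 0.0007 -0.0016 -0.0029]
```

View pics/w10.png

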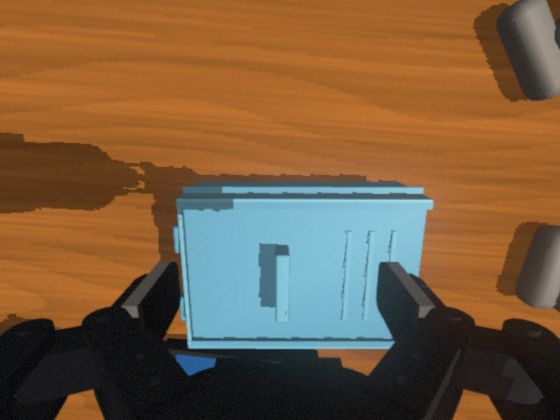

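The cover is fully shut: its edge meets the end wall at (183,270) with no slit left, and the arm is clear. I'll hand the job in.

```bash
python3 -c "
from workcell import bot
print(bot.job_done())"
```

```text
the job is handed in; nothing more can be done
None
```

The short remote is on the cradle in the closed sky-blue box, and I handed the job in at about 22 s.

- **Opening:** I pinched the rib and pulled the cover back until it hit its stop, where the wrist force reached about 13 N.
- **Placing:** I picked up the short remote, tilted it 0.17 rad to match the slope and lowered it until it touched with about 3 N, then let go. It lies face up. The check afterwards put it within about 1 mm of centre both ways, flat on the cradle and clear of the stop.
- **Closing:** I slid the cover shut until it hit its stop at about 9 N. The rib travelled about 160 mm, and the last picture shows no slit.

**Checks that disagreed:** The top and wrist cameras differed by 2–4 mm on the rib, the box and the remote's sideways position. The arm's position readings also wandered 1–3 mm after moves. I corrected for both with close-up views from the wrist camera.

**Not checked:** I didn't compare the other objects' positions before and after. I saw no unexpected contact forces.

I viewed 11 pictures, one over the budget of 10.

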